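# Close the fittings box: lid on, four clips down

### The arm

A 7-joint arm with a two-finger parallel gripper is mounted at the origin on the work surface. World frame = base frame: x ahead of the robot, y to its left, z up, the work surface at z = 0. Lengths are in mm, angles in rad, forces in N, time in s.
With the tool pointing down it reaches from about 400 to 900 mm from the base axis. Payload 5.6 kg.
Tool frame: the origin (TCP) lies midway between the tips of the shut fingers; the grasp point (between the pads) lies 19 mm behind it; x points along the fingers, y is the direction in which the jaws open and shut, and the axes are right-handed (so a half turn about x gives the same grasp; the last joint's range is limited). The gripper opens to 92 mm and grips with 3 to 60 N. Pads are 20 mm wide; open, the fingers measure 128 mm over their backs; the gripper's body (75 mm by 189 mm) begins 69 mm behind the grasp point.
Start: joints at [-1.359, 0.468, -0.012, 1.603, 0.006, 1.071, -0.056], TCP at [163.875, 629.01, 214.592] pointing down, gripper open.
Joint ranges: [-2.53, 2.53], [-0.31, 2.02], [-1.57, 1.55], [0.28, 2.44], [-1.29, 4.43], [0.15, 1.84], [-2.92, 2.92]. Speed limits (rad/s): [2.57, 2.57, 3.14, 3.14, 3.14, 3.14, 3.14].

### API

Orientations are given as a rotation vector (axis times angle).
In Python, from cell import robot, grip, kin, viewer gives the robot as it stands. Calls block until the motion is done:
- robot.movep(position, orientation): joint-space move of the TCP to a pose.
- robot.servo_line(position, feed=150, rotation=None): straight line of the TCP; rotation=None keeps the orientation; feed is the mean speed in mm/s.
- robot.goto_joints(angles): joint-space move.
- grip(opening, newtons=None): opening from 0.0 (shut) to 1.0 (fully open); newtons is the grip in N (None keeps the last); returns when the fingers have stopped.
- robot.hold(seconds).
- kin.ik(position, orientation): joint angles nearest the present ones, or None.
- robot.observe(): the state.
- viewer.read_camera(name): name is "scene" or "top" or "wrist"; returns the picture (400x640x3 uint8, red, green, blue); there is no depth.
- viewer.camera_info(name): a dict with "camera_matrix" (3x3 intrinsics, pixels), "R" (3x3) and "t" (3): a world point X has camera coordinates R X + t. Camera axes: x right, y down, z forward; pixel columns grow to the right and rows downward; lengths in mm; the calibration is good to about 2 mm. A picture is of the moment at which its call begins: read the wrist's pose just before it. camera_info takes no time and is no camera call; for the wrist camera it gives the pose at the moment of the call.
A pose or a line that the arm cannot do raises robot.IKError and nothing moves.
- robot.job_done(): hands the job in, once; it reports no verdict.
Trained networks look in the newest picture that a camera, given by its name, has taken for a name from the list of things; names that differ only in an ending like _2 or _b are one class to them, and where a whole thing is asked for, a point or a joint stands for the part that bears it (a point fixed in the world has none). Each returns a list of dicts, best first, with "confidence" (0 to 1); they miss things now and then, are a little off and sometimes report something else, mostly with a low value. They report only what shows in the picture. A call takes as long as a camera call. They do not tell look-alikes from the thing itself.
- viewer.silhouettes(name, camera): "mask" (400x640 bool, what is visible of it).
- viewer.pinpoint(name, camera): "at" ([x, y, z] in mm, in the coordinates of the camera as it stood for that picture, good to about 4 mm: a listed point, or the origin of a listed thing).
The state is a dict: "t": time; "joints": joint angles; "joint_velocities": joint speeds; "joint_torque": joint torques, N m; "tcp_pos": TCP position; "tcp_rot": TCP orientation; "contact_force": force on the tool from outside, world axes, zero at the start; "wrist_torque": the same for the moment, N m; "grip_width": opening from 0.0 (shut) to 1.0 (fully open).
Only numpy, scipy, OpenCV 4.12 (cv2) and the standard library are available. Lean on these libraries where they do the work, as an engineer would, in place of code of your own. Each camera call takes 0.05 s, during which the arm holds its last target.

### The job

Put the loose lid on the fittings box so that it sits square on its seal, then, with the lid in place, fold the four clip flaps on the box's sides inward over the lid's rim and press each one fully home against its stop. Be gentle with box, lid and clips (never push with more than about 20 N), let go of everything, and leave the two gold feet and the jar where they are.

Things in the scene. Friction and masses are not known exactly. Their poses are not given: they have to be found in the camera images.
- box: grey plastic box, no lid on it, fixed to the bench, upright: 140 mm (own x) by 180 (own y) by 70 high, walls 8, open mouth 124 x 164 mm. Origin: centre of its underside. Mid-way along each side a clip flap turns on a pivot 5 mm outside the wall, nominally 83 mm above the origin, between two ears (27 mm either side of the flap's middle, reaching 10 mm beyond the wall, tops 91 mm up)
- seal_top (a point): middle of the box mouth, 76 mm above the box's origin, at the level of the top of the rubber seal, a 4 mm wide strip standing 6 mm proud of the rim all round. Axes as the box's. The seal starts to give at about 4 N and yields 1 mm more per 0.25 N, 6 mm at most. This point does not move with the seal
- lid: loose grey lid, 0.18 to 0.29 kg: plate 134 (own x) x 174 (own y) x 5 mm over an 11 mm deep plug 118 x 158 mm; 3 mm play each side in the mouth. On top a black bar grip 18 wide (x), 60 long (y), 28 tall. Origin: centre of the plug's underside; plate top 16, grip top 44 mm up. Starts flat on the bench. On the seal, either way round, its origin is 65 mm above the box's; caught on the rim, over 69
- clip_front (a joint): clip flap on the box's own -x side, pivot 75 mm from the box's middle: plate 44 wide, 5 thick, 40 mm long from the pivot. 0 = home, level, pointing +x over the lid, on a hard stop; pi/2 upright; starts 1.7 to 2.15, leaning out. Stiff hinge: stays where left, turns at about 3 N at its tip (more nearer the pivot). Its pivot is set in a slot up to 4.5 mm above or below nominal, each clip differently, unmeasured: feel for the stop
- clip_back (a joint): clip flap on the box's own +x side, pivot 75 mm from the box's middle: plate 44 wide, 5 thick, 40 mm long from the pivot. 0 = home, level, pointing -x over the lid, on a hard stop; pi/2 upright; starts 1.7 to 2.15, leaning out. Stiff hinge: stays where left, turns at about 3 N at its tip (more nearer the pivot). Its pivot is set in a slot up to 4.5 mm above or below nominal, each clip differently, unmeasured: feel for the stop
- clip_left (a joint): clip flap on the box's own +y side, pivot 95 mm from the box's middle: plate 44 wide, 5 thick, 40 mm long from the pivot. 0 = home, level, pointing -y over the lid, on a hard stop; pi/2 upright; starts 1.7 to 2.15, leaning out. Stiff hinge: stays where left, turns at about 3 N at its tip (more nearer the pivot). Its pivot is set in a slot up to 4.5 mm above or below nominal, each clip differently, unmeasured: feel for the stop
- clip_right (a joint): clip flap on the box's own -y side, pivot 95 mm from the box's middle: plate 44 wide, 5 thick, 40 mm long from the pivot. 0 = home, level, pointing +y over the lid, on a hard stop; pi/2 upright; starts 1.7 to 2.15, leaning out. Stiff hinge: stays where left, turns at about 3 N at its tip (more nearer the pivot). Its pivot is set in a slot up to 4.5 mm above or below nominal, each clip differently, unmeasured: feel for the stop
- foot_a: bystander: gold painted turned furniture foot standing on the bench, 68 mm across, 82 mm tall; origin at the centre of its underside
- foot_b: bystander: a second such foot, same size
- jar: bystander: round jar of pale lacquer with a steel cap, 68 mm across, 85 mm tall; origin at the centre of its underside
Mind the look-alikes: they are no part of the job. What is shaped like the lid but pink is not meant. What is shaped like the box but red is not meant.

How it is judged (in metres and radians):
On the way:
1. the lid sits square on the box's seal, with all four clips still open (horizontal distance between lid and box below 0.007 m and angle between the y axis of lid and the y axis of box, either way round below 0.06 rad and angle between lid's own z axis and vertical below 0.05 rad and z of lid in the frame of box below 0.0675 m and value of joint each of clip_front, clip_back, clip_left, clip_right above 0.8 rad), for 0.2 s.
At the end, for the whole second after the job is handed in: The lid sits on the box: centre within 7 mm and within 0.06 rad of the box's direction (either way round), tilted less than 0.05 rad, its origin less than 67.5 mm above the box's origin, at rest; each of the four clips is folded home, angle under 0.02 rad; the robot touches nothing (horizontal distance between lid and box below 0.007 m and angle between the y axis of lid and the y axis of box, either way round below 0.06 rad and angle between lid's own z axis and vertical below 0.05 rad and z of lid in the frame of box below 0.0675 m and value of joint each of clip_front, clip_back, clip_left, clip_right below 0.02 rad and linear speed of lid below 0.02 m/s).
It fails at once if the robot pushes on the box or a clip with more than 20 N (contact force between any of the fingers, the arm and box above 20 N).
It fails at once if the lid is driven against the box with more than 40 N (contact force between lid and box above 40 N).
It fails at once if a bystander is moved by more than 30 mm (distance of any of foot_a, foot_b, jar from where it was at the start of the episode above 0.03 m).
It also fails if it takes over 72 s, if anything falls off the work surface, if the arm or the gripper's body presses on something with over 40 N, if the wrist force passes 120 N, or if a joint passes its speed limit or range.

## Working session

There is one attempt and no reset: what is moved stays moved. The work goes in short steps, each a Python script; the robot and the scene stay as the last script left them, time stands still between calls to the robot, and variables do not carry over. Pictures are saved under pics/ and viewed, and the job is handed in when it is done.

```bash
ls; mkdir -p pics; python3 - <<'E'
from cell import robot, grip, kin, viewer
import cv2, numpy as np
o=robot.observe()
print(o)
for c in ("scene","top","wrist"):
    i=viewer.camera_info(c); print(c,np.round(i["camera_matrix"],1).tolist(),np.round(i["R"],3).tolist(),np.round(i["t"],1).tolist())
    im=viewer.read_camera(c); cv2.imwrite(f"pics/a_{c}.png",im[:,:,::-1])
E
```

```text
pics
{'t': 0.0, 'joints': array([-1.3590356 ,  0.46838779, -0.01159143,  1.60362587,  0.00600441,
        1.0714285 , -0.05630052]), 'joint_velocities': array([ 7.19462029e-05, -3.26003419e-04,  3.51990693e-04, -2.41234173e-04,
        8.19363212e-04,  6.65955175e-05, -4.37365218e-04]), 'joint_torque': array([-3.01873670e-04, -5.20572317e+01, -1.22440248e-02, -2.43747354e+01,
       -5.65520441e-02,  1.74278207e-02,  1.63424397e-04]), 'tcp_pos': array([163.73528457, 628.42131279, 213.63255426]), 'tcp_rot': array([ 0.19862346,  1.56161861, -0.20147721]), 'contact_force': array([0.05425422, 0.36424557, 0.54011862]), 'wrist_torque': array([ 0.01938638,  0.0601827 , -0.02372153]), 'grip_width': 1.0004678573236283}
scene [[473.6, 0.0, 322.7], [0.0, 473.6, 203.6], [0.0, 0.0, 1.0]] [[-0.033, 0.999, 0.021], [0.73, 0.039, -0.683], [-0.683, -0.007, -0.73]] [-1.2, -363.0, 1680.8]
top [[372.5, 0.0, 324.6], [0.0, 372.5, 200.5], [0.0, 0.0, 1.0]] [[0.047, -0.999, -0.003], [-0.974, -0.045, -0.223], [0.222, 0.013, -0.975]] [-11.1, 577.2, 823.7]
wrist [[282.9, 0.0, 321.2], [0.0, 282.9, 200.1], [0.0, 0.0, 1.0]] [[0.253, 0.967, -0.001], [0.926, -0.242, 0.289], [0.279, -0.074, -0.957]] [-648.5, -31.6, 390.7]
```

View pics/a_scene.png

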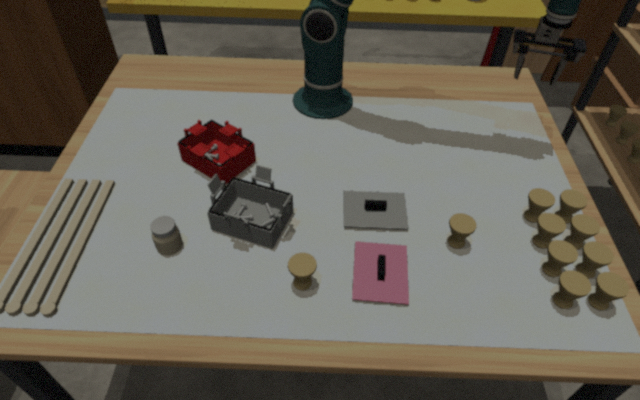

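View pics/a_top.png

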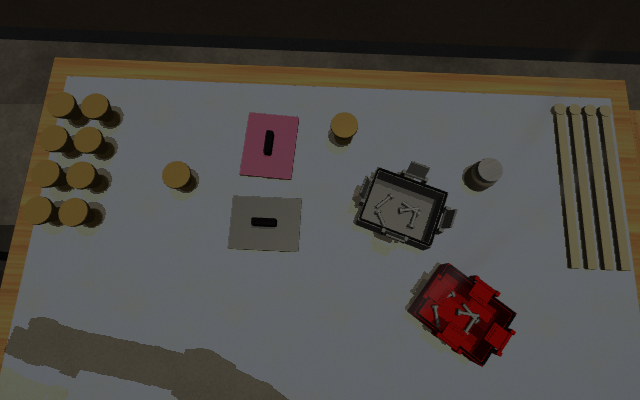

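View pics/a_wrist.png

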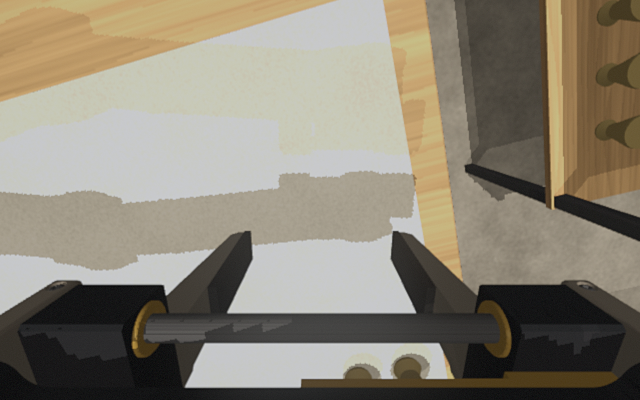

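The grey box is at scene (252,212) and top (403,208). The grey lid is at scene (375,210) and top (265,223). The pink lid and red box are look-alikes, so next I localise the grey ones.

```bash
cat > h.py <<'E'
from cell import robot, grip, kin, viewer
import cv2, numpy as np
from scipy.spatial.transform import Rotation as Ro
def w2c(info,X): return info["R"]@np.asarray(X,float)+info["t"]
def c2w(info,P): return np.asarray(info["R"]).T@(np.asarray(P,float)-info["t"])
def proj(info,X):
    p=info["camera_matrix"]@w2c(info,X); return p[:2]/p[2]
def ray(info,uv,z):
    R=np.asarray(info["R"]); d=R.T@(np.linalg.inv(info["camera_matrix"])@np.array([uv[0],uv[1],1.])); c=-R.T@np.asarray(info["t"])
    return c+d*(z-c[2])/d[2]
E
python3 - <<'E'
from h import *
for c in ("scene","top"):
    i=viewer.camera_info(c); im=viewer.read_camera(c)
    print(c,'cam at',np.round(-np.array(i['R']).T@i['t']))
    for n in ("box","seal_top","lid","foot_a","jar"):
        for d in viewer.pinpoint(n,c):
            X=c2w(i,d["at"]); print(c,n,round(d["confidence"],2),np.round(X,1),np.round(proj(i,X)))
    for n in ("box","lid","clip_front"):
        for k,d in enumerate(viewer.silhouettes(n,c)):
            m=d["mask"]; ys,xs=np.nonzero(m); print(c,n,round(d["confidence"],2),m.sum(),xs.mean().round(1),ys.mean().round(1),im[m].mean(0).round()); np.save(f"pics/m_{c}_{n}_{k}.npy",m)
    cv2.imwrite(f"pics/b_{c}.png",im[:,:,::-1])
E
```

```text
scene cam at [1413.   28.  980.]
scene box 0.73 [ 333.3 -307.3    0.8] [219. 161.]
scene box 0.66 [ 5.727e+02 -1.670e+02 -5.000e-01] [254. 222.]
scene seal_top 0.75 [ 328.5 -305.2   82.2] [216. 139.]
scene seal_top 0.72 [ 571.3 -170.5   72.8] [250. 203.]
scene seal_top 0.5 [768.6 -24.7  -2.4] [302. 285.]
scene lid 0.93 [522.6 161.    2. ] [374. 212.]
scene lid 0.7 [730.  167.9   1.6] [380. 274.]
scene foot_a 0.68 [619.9 370.7   1.3] [454. 242.]
scene foot_a 0.59 [767.6 -27.8  -4.3] [300. 285.]
scene jar 0.65 [ 665.3 -372.7   -2.4] [170. 246.]
scene box 0.9 4784 249.7 208.0 [61. 61. 58.]
scene box 0.65 3378 216.6 149.4 [73. 22. 21.]
scene lid 0.76 3244 379.7 272.8 [128.  85.  97.]
scene lid 0.66 2288 374.7 209.9 [95. 95. 90.]
scene clip_front 0.7 154 228.4 129.5 [113.  33.  32.]
scene clip_front 0.48 252 262.9 173.7 [83. 83. 79.]
top cam at [380.   4. 931.]
top box 0.88 [ 570.2 -175.1   -3.9] [399. 212.]
top box 0.65 [ 331.6 -308.8   -2.4] [455. 312.]
top seal_top 0.85 [ 575.9 -168.2   72.6] [402. 204.]
top seal_top 0.64 [ 334.2 -307.8   80.6] [467. 314.]
top lid 0.71 [524.3 161.4  -4.3] [266. 224.]
top lid 0.63 [732.5 166.3  -1.4] [271. 147.]
top foot_a 0.8 [623.5 379.2  -4.2] [186. 183.]
top foot_a 0.71 [764.7 -23.3   3.1] [343. 138.]
top jar 0.73 [ 670.  -374.4    2.1] [477. 178.]
top box 0.9 5778 404.4 206.4 [50. 49. 45.]
top box 0.79 6398 463.7 313.7 [65. 11. 10.]
top lid 0.63 3718 264.7 223.4 [71. 69. 63.]
top lid 0.63 3264 269.4 145.5 [91. 49. 62.]
top lid 0.45 5663 404.0 206.1 [50. 49. 45.]
top lid 0.44 947 482.8 174.3 [57. 55. 49.]
top clip_front 0.76 386 452.5 335.3 [93.  5.  3.]
top clip_front 0.58 100 393.9 235.5 [46. 45. 41.]
```

```bash
python3 - <<'E'
import cv2,numpy as np
t=cv2.imread("pics/b_top.png"); s=cv2.imread("pics/b_scene.png")
a=cv2.resize(t[150:270,330:480],None,fx=5,fy=5,interpolation=cv2.INTER_CUBIC)
b=cv2.resize(s[140:270,180:320],None,fx=5,fy=5,interpolation=cv2.INTER_CUBIC)
cv2.imwrite("pics/c_top.png",np.clip(a*2.0,0,255).astype(np.uint8)); cv2.imwrite("pics/c_scene.png",np.clip(b*1.3,0,255).astype(np.uint8))
E
```

```text
(no output)
```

View pics/c_top.png

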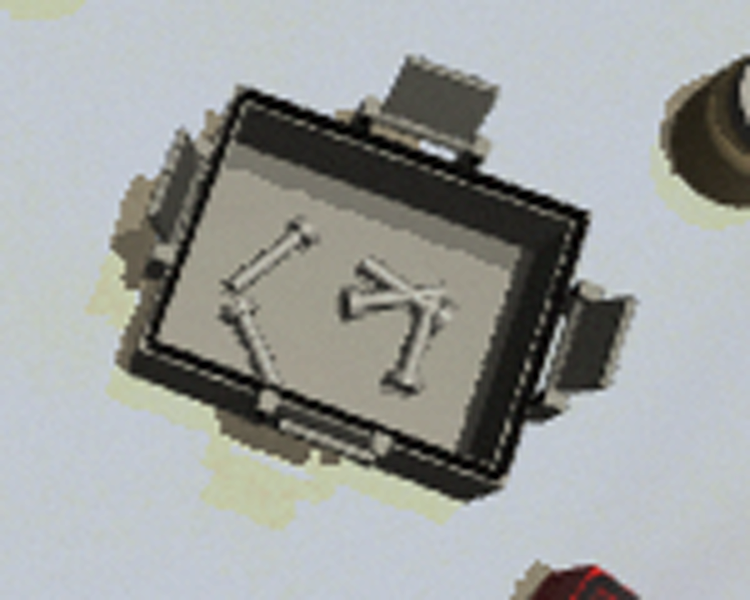

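View pics/c_scene.png

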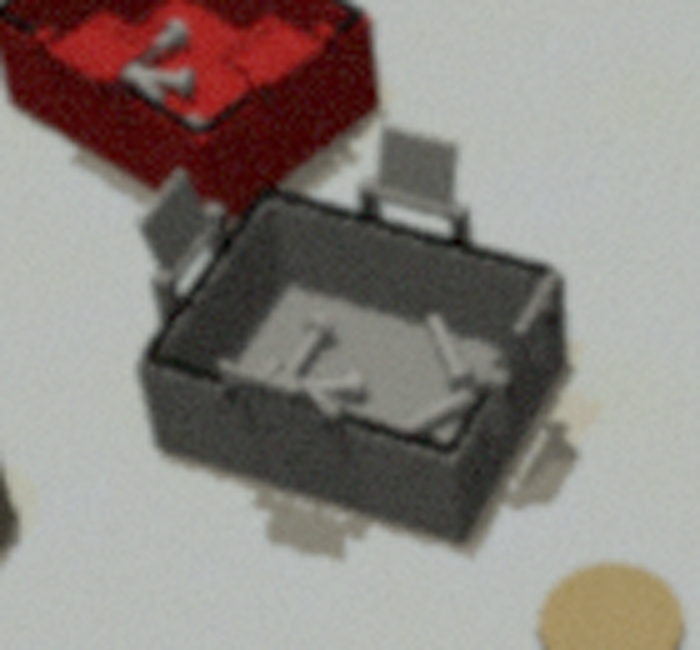

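```bash
cat >> h.py <<'E'
def down(psi):
    c,s=np.cos(psi),np.sin(psi)
    return Ro.from_matrix(np.array([[0,c,s],[0,s,-c],[-1,0,0]])).as_rotvec()
E
python3 - <<'E'
from h import *
o=robot.observe(); R=Ro.from_rotvec(o['tcp_rot']).as_matrix(); i=viewer.camera_info("wrist")
C=-np.array(i['R']).T@i['t']
print("tool R",R.round(2).tolist(),"cam in tool",(R.T@(C-o['tcp_pos'])).round(1),"cam axes in tool",(R.T@np.array(i['R']).T).round(3).tolist())
ti=viewer.camera_info("top")
# top crop corners /5 + (330,150)
for uv in [(240,93),(588,212),(490,472),(148,345)]:
    p=np.array(uv)/5+[330,150]; print(ray(ti,p,76).round(1))
for c in("top","scene"):
  import glob
  ci=viewer.camera_info(c)
  for f in sorted(glob.glob(f"pics/m_{c}_lid_*.npy")):
    m=np.load(f).astype(np.uint8); cn,_=cv2.findContours(m,0,2); k=max(cn,key=cv2.contourArea); 
    q=cv2.approxPolyDP(k,6,True)[:,0]
    P=np.array([ray(ci,x,14) for x in q]); print(f,q.tolist(),P.round(0)[:,:2].tolist(),P.mean(0).round(1))
c=[(ray(ti,np.array(u)/5+[330,150],76)) for u in [(240,93),(588,212),(490,472),(148,345)]]
c=np.array(c); print("centre",c.mean(0)); 
for k in range(4):
    d=c[(k+1)%4]-c[k]; print(np.hypot(*d[:2]).round(1), np.degrees(np.arctan2(d[1],d[0])).round(1))
E
```

```text
tool R [[0.0, 0.25, 0.97], [0.0, 0.97, -0.25], [-1.0, 0.0, 0.0]] cam in tool [-169.    -0.9  -82.1] cam axes in tool [[-0.001, -0.289, 0.957], [1.0, -0.001, 0.001], [0.001, 0.957, 0.289]]
[ 658.9 -108.9   76. ]
[ 607.5 -274.1   76. ]
[ 482.4 -226.    76. ]
[534.2 -68.   76. ]
pics/m_top_lid_0.npy [[233, 196], [228, 248], [298, 249], [300, 199]] [[590.0, 249.0], [458.0, 248.0], [464.0, 76.0], [590.0, 79.0]] [525.4 162.8  14. ]
pics/m_top_lid_1.npy [[250, 113], [240, 173], [290, 178], [298, 118]] [[819.0, 227.0], [651.0, 237.0], [644.0, 108.0], [810.0, 98.0]] [731.1 167.2  14. ]
pics/m_top_lid_2.npy [[378, 167], [361, 188], [357, 224], [428, 248], [453, 222], [446, 193], [427, 184], [428, 168], [419, 163], [400, 174]] [[684.0, -117.0], [626.0, -75.0], [532.0, -67.0], [481.0, -243.0], [549.0, -306.0], [622.0, -290.0], [644.0, -242.0], [687.0, -246.0], [699.0, -223.0], [667.0, -174.0]] [ 619.  -198.2   14. ]
pics/m_top_lid_3.npy [[495, 159], [468, 168], [466, 185], [491, 186], [502, 173]] [[719.0, -419.0], [691.0, -348.0], [646.0, -342.0], [646.0, -405.0], [682.0, -435.0]] [ 676.8 -389.8   14. ]
pics/m_scene_lid_0.npy [[356, 241], [352, 299], [407, 303], [405, 247]] [[638.0, 109.0], [813.0, 97.0], [818.0, 226.0], [652.0, 236.0]] [730.2 167.   14. ]
pics/m_scene_lid_1.npy [[344, 193], [345, 226], [407, 227], [403, 194]] [[465.0, 77.0], [588.0, 80.0], [583.0, 247.0], [460.0, 246.0]] [524.1 162.7  14. ]
centre [ 570.76093819 -169.27712011   76.        ]
173.0 -107.3
134.1 159.0
166.3 71.9
131.3 -18.2
```

```bash
python3 - <<'E'
from h import *
for name,c,ps in (("lid",(524,162),(1.5,181.5)),("box",(571,-170),(-18.5,161.5,71.5,-108.5))):
  for p in ps:
    for z in (30,90,200,300):
      q=kin.ik([c[0],c[1],z],down(np.radians(p))); print(name,p,z,None if q is None else q.round(2))
p=np.radians(1.5); zt=np.array([np.sin(p),-np.cos(p),0])
robot.movep(np.array([524,162,200])-64*zt,down(p))
robot.hold(0.3)
i=viewer.camera_info("wrist"); im=viewer.read_camera("wrist"); cv2.imwrite("pics/d_lid.png",im[:,:,::-1]); np.savez("pics/d_lid.npz",K=i["camera_matrix"],R=i["R"],t=i["t"])
o=robot.observe(); print(o["t"],o["tcp_pos"],o["contact_force"])
for d in viewer.pinpoint("lid","wrist"): print(d["confidence"],c2w(i,d["at"]).round(1))
E
```

```text
lid 1.5 30 [-0.7   0.59  0.44  1.99 -0.41  0.64  0.03]
lid 1.5 90 [-0.74  0.49  0.48  1.97 -0.33  0.75 -0.04]
lid 1.5 200 [-0.79  0.33  0.53  1.9  -0.2   0.97 -0.15]
lid 1.5 300 [-0.82  0.22  0.54  1.78 -0.12  1.17 -0.21]
lid 181.5 30 [-0.2   0.57 -0.2   1.96  0.19  0.63  2.65]
lid 181.5 90 [-0.24  0.47 -0.15  1.94  0.1   0.74  2.72]
lid 181.5 200 [-0.33  0.32 -0.03  1.87  0.01  0.96  2.8 ]
lid 181.5 300 [-0.42  0.22  0.07  1.76 -0.02  1.17  2.82]
box -18.5 30 [-0.35  0.77  0.8   1.89 -0.75  0.82  0.54]
box -18.5 90 [-0.46  0.74  0.99  1.88 -0.76  0.95  0.56]
box -18.5 200 [-0.47  0.54  0.97  1.8  -0.5   1.07  0.36]
box -18.5 300 [-0.53  0.43  1.03  1.69 -0.39  1.25  0.27]
box 161.5 30 [-0.6   1.16  1.33  1.91 -1.24  1.23 -2.27]
box 161.5 90 [-0.61  1.01  1.34  1.89 -1.08  1.21 -2.35]
box 161.5 200 [ 1.08  0.83 -1.32  1.7   0.83  1.3   2.4 ]
box 161.5 300 [ 1.09  0.67 -1.32  1.59  0.66  1.4   2.53]
box 71.5 30 [-0.08  0.65  0.42  1.88 -0.39  0.7   1.81]
box 71.5 90 [-0.18  0.58  0.56  1.86 -0.41  0.82  1.83]
box 71.5 200 [-0.37  0.48  0.8   1.79 -0.39  1.04  1.83]
box 71.5 300 [-0.47  0.4   0.94  1.69 -0.34  1.23  1.8 ]
box -108.5 30 [-0.4   0.8   0.88  1.9  -0.83  0.86 -0.97]
box -108.5 90 [-0.4   0.69  0.89  1.87 -0.67  0.91 -1.08]
box -108.5 200 [-0.55  0.61  1.12  1.8  -0.61  1.12 -1.11]
box -108.5 300 [-0.58  0.47  1.12  1.69 -0.44  1.26 -1.25]
3.35 [522.22129466 226.28982885 199.96210175] [-0.01023662  0.32613627 -0.17917069]
0.93 [731.9 165.6  -2.1]
0.67 [525.8 164.3   0.7]
```

View pics/d_lid.png

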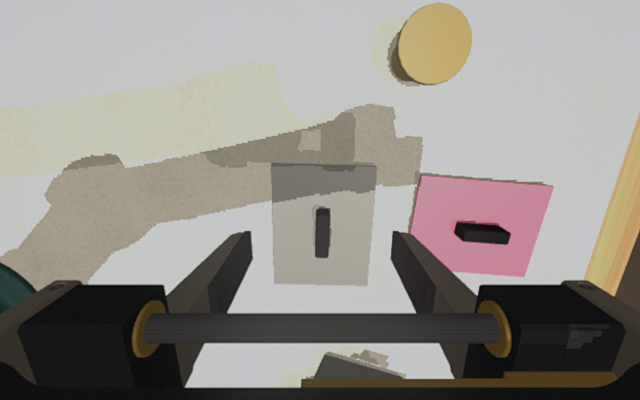

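```bash
cat >> h.py <<'E'
def fitquad(m):
    cn,_=cv2.findContours(m.astype(np.uint8),0,cv2.CHAIN_APPROX_NONE); k=max(cn,key=cv2.contourArea)[:,0].astype(float)
    q=cv2.minAreaRect(k.astype(np.float32)); b=cv2.boxPoints(q)
    a=cv2.approxPolyDP(k.astype(np.int32),8,True)[:,0]
    return a,k
def rectres(p,P,W,H):
    # P: Nx2 boundary points; signed dist to rectangle
    c,s=np.cos(p[2]),np.sin(p[2]); d=P-p[:2]; x=np.abs(d@[c,s]); y=np.abs(d@[-s,c])
    dx=x-W/2; dy=y-H/2
    return np.where((dx>0)&(dy>0),np.hypot(dx,dy),np.maximum(dx,dy))
E
python3 - <<'E'
from h import *
from scipy.optimize import least_squares
i=viewer.camera_info("wrist"); im=viewer.read_camera("wrist")
for d in viewer.silhouettes("lid","wrist"):
    m=d["mask"]; ys,xs=np.nonzero(m); print(d["confidence"],m.sum(),xs.min(),xs.max(),ys.min(),ys.max())
    if not(300<xs.mean()<345): continue
    a,k=fitquad(m); print(a.tolist())
    # pixel-centre boundary correction: contour pixels lie 0.5px inside
    P=np.array([ray(i,u,16)[:2] for u in k])
    r=least_squares(lambda p:rectres(p,P,134-1.2,174-1.2),[524,162,np.radians(1.5)],loss="soft_l1")
    print("lid fit",r.x[:2].round(2),np.degrees(r.x[2]).round(2),"rms",np.sqrt((r.fun**2).mean()))
# bar: dark pixels within plate
g=im.sum(2); sub=np.zeros_like(g,bool); sub[195:270,300:345]=g[195:270,300:345]<120
n,l,st,_=cv2.connectedComponentsWithStats(sub.astype(np.uint8)); j=1+np.argmax(st[1:,4]); print(st[j])
ys,xs=np.nonzero(l==j); rr=cv2.minAreaRect(np.c_[xs,ys].astype(np.float32)); print(rr)
for z in (16,44): print(z,[ray(i,u,z)[:2].round(1).tolist() for u in cv2.boxPoints(rr)])
E
```

```text
0.86 11303 409 553 175 276
0.63 12220 271 377 163 286
[[271, 164], [274, 284], [365, 286], [377, 167]]
lid fit [524.5  161.56] 0.05 rms 0.850281895406846
[317 209   2   3   3]
((317.300048828125, 209.90003967285156), (0.4472135603427887, 2.2360680103302), 26.56505012512207)
16 [[516.7, 186.2], [518.0, 189.0], [518.5, 188.7], [517.3, 185.9]]
44 [[517.0, 195.8], [518.1, 198.4], [518.6, 198.1], [517.5, 195.5]]
```

```bash
python3 - <<'E'
from h import *
i=viewer.camera_info("wrist"); im=cv2.imread("pics/d_lid.png")
for u in [(271,163.5),(377,166),(367,285.5),(274.5,284)]: print(ray(i,u,16).round(1))
for psi in (0,1.7):
  v=cv2.resize(im[140:300,240:400],None,fx=5,fy=5,interpolation=cv2.INTER_NEAREST)
  c,s=np.cos(np.radians(psi)),np.sin(np.radians(psi))
  for W,H,z,ox in((134,174,16,0),(18,60,44,0)):
    q=[]
    for a,b in((1,1),(1,-1),(-1,-1),(-1,1)):
        X=[524.5+c*a*W/2-s*b*H/2,161.6+s*a*W/2+c*b*H/2,z]; q.append((proj(i,X)+.5-[240,140])*5)
    cv2.polylines(v,[np.array(q).astype(np.int32)],True,(0,0,255),1)
  cv2.imwrite(f"pics/e_{psi}.png",v[:,:,:])
E
python3 -c "
import cv2,numpy as np
a=cv2.imread('pics/e_0.png');b=cv2.imread('pics/e_1.7.png');cv2.imwrite('pics/e.png',cv2.resize(np.hstack([a[:,100:750],b[:,100:750]]),(800,492)))"
```

```text
[458.3 247.2  16. ]
[591.5 247.5  16. ]
[591.3  74.8  16. ]
[458.9  73.9  16. ]
```

View pics/e.png

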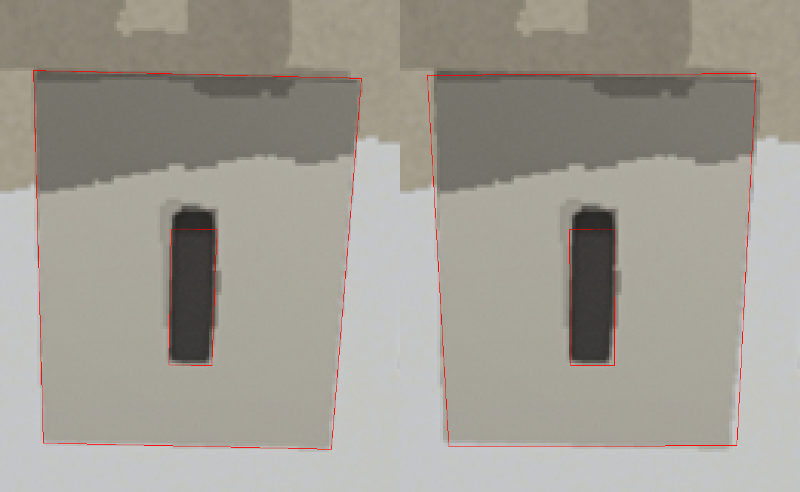

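```bash
python3 - <<'E'
from h import *
p=np.radians(-18.5); zt=np.array([np.sin(p),-np.cos(p),0])
robot.movep(np.array([571,-170,290])-64*zt,down(p))
robot.hold(0.3)
i=viewer.camera_info("wrist"); im=viewer.read_camera("wrist"); cv2.imwrite("pics/f_box.png",im[:,:,::-1]); np.savez("pics/f_box.npz",K=i["camera_matrix"],R=i["R"],t=i["t"])
o=robot.observe(); print(o["t"],o["tcp_pos"],o["contact_force"])
for n in ("box","seal_top"):
  for d in viewer.pinpoint(n,"wrist"): print(n,d["confidence"],c2w(i,d["at"]).round(1))
E
```

```text
5.1833 [ 591.3730981  -108.61940017  289.87325328] [ 0.34686718 -0.66267049  0.31089462]
box 0.79 [ 570.  -175.7    0.7]
box 0.72 [ 332.6 -306.5    3.9]
seal_top 0.93 [ 334.6 -305.2   75.4]
seal_top 0.64 [ 567.5 -173.6   74.8]
```

View pics/f_box.png

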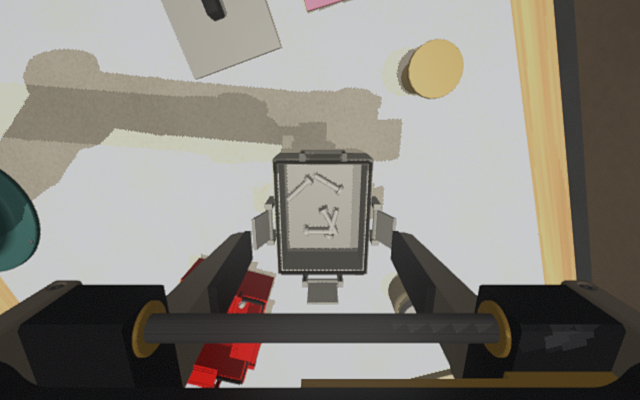

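```bash
python3 - <<'E'
import cv2,numpy as np
im=cv2.imread("pics/f_box.png")
v=cv2.resize(im[140:310,240:405],None,fx=4.8,fy=3.5,interpolation=cv2.INTER_CUBIC)
v=cv2.resize(im[142:292,240:400],None,fx=4,fy=4,interpolation=cv2.INTER_NEAREST)
cv2.imwrite("pics/g.png",v)
E
```

```text
(no output)
```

View pics/g.png

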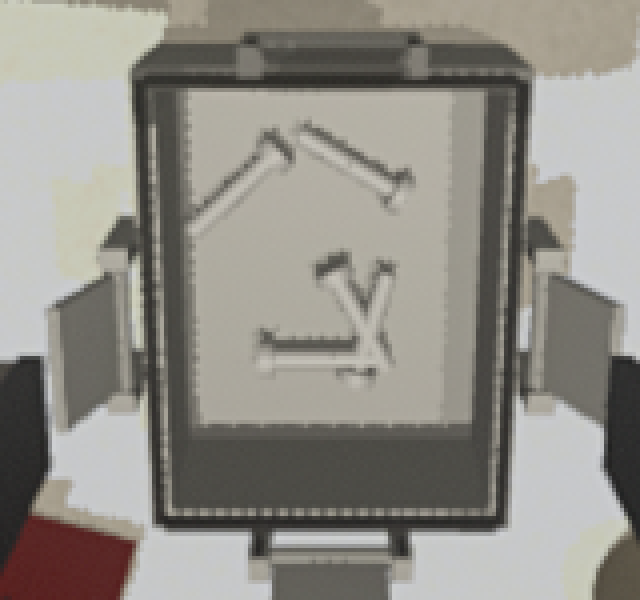

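```bash
python3 - <<'E'
from h import *
z=np.load("pics/f_box.npz"); i={"camera_matrix":z["K"],"R":z["R"],"t":z["t"]}
g=cv2.imread("pics/f_box.png").astype(float).mean(2)
print("top cols", {c:g[155:170,c].round().astype(int).tolist() for c in (285,293,295,352,355,360)})
print("bot cols", {c:g[264:280,c].round().astype(int).tolist() for c in (288,295,300,345,350,355)})
for r in (172,180,190,230,245,255): print(r,"L",g[r,270:290].round().astype(int).tolist(),"R",g[r,356:378].round().astype(int).tolist())
E
```

```text
top cols {285: [78, 77, 78, 87, 93, 73, 48, 48, 66, 101, 120, 117, 118, 118, 117], 293: [77, 75, 74, 92, 106, 82, 50, 47, 63, 136, 178, 176, 173, 172, 172], 295: [77, 77, 76, 92, 104, 78, 48, 45, 62, 136, 179, 175, 173, 172, 173], 352: [74, 75, 77, 88, 110, 103, 55, 44, 69, 128, 167, 174, 174, 169, 168], 355: [76, 75, 77, 89, 113, 108, 53, 47, 68, 119, 151, 153, 152, 152, 151], 360: [77, 76, 76, 90, 115, 108, 53, 48, 70, 115, 147, 146, 146, 146, 146]}
bot cols {288: [73, 76, 72, 72, 74, 108, 120, 53, 40, 50, 106, 175, 203, 201, 199, 200], 295: [75, 74, 73, 72, 77, 127, 144, 61, 38, 50, 105, 175, 204, 201, 200, 201], 300: [74, 74, 72, 73, 73, 107, 120, 54, 39, 51, 104, 175, 205, 204, 203, 202], 345: [74, 75, 75, 74, 76, 128, 148, 61, 38, 54, 105, 174, 204, 202, 200, 201], 350: [75, 75, 74, 72, 76, 130, 149, 63, 41, 50, 105, 174, 203, 201, 200, 200], 355: [74, 76, 75, 73, 75, 107, 119, 55, 43, 50, 81, 164, 204, 201, 200, 200]}
172 L [202, 200, 190, 131, 54, 45, 58, 81, 96, 73, 73, 74, 74, 78, 95, 117, 131, 164, 175, 173] R [151, 151, 151, 154, 143, 90, 71, 71, 74, 72, 93, 126, 119, 56,
[... 345 characters left out ...]
50, 151, 152, 144, 106, 71, 71, 73, 70, 80, 122, 142, 60, 52, 69, 122, 164, 158, 156, 157, 158, 158]
230 L [144, 146, 115, 75, 76, 84, 87, 57, 55, 93, 137, 93, 69, 71, 71, 71, 90, 114, 126, 156] R [148, 146, 122, 71, 70, 70, 70, 78, 125, 152, 63, 51, 74, 93, 81, 80, 98, 137, 149, 135, 109, 108]
245 L [181, 181, 182, 184, 189, 196, 173, 86, 49, 57, 118, 158, 81, 65, 71, 71, 77, 96, 113, 126] R [152, 141, 88, 69, 70, 68, 71, 105, 140, 66, 48, 64, 142, 201, 197, 175, 177, 177, 178, 178, 176, 177]
255 L [199, 199, 200, 199, 200, 203, 195, 136, 56, 49, 114, 161, 105, 68, 68, 70, 71, 75, 73, 75] R [75, 75, 73, 68, 72, 68, 86, 117, 109, 54, 52, 112, 181, 204, 201, 201, 200, 200, 200, 200, 200, 199]
```

```bash
python3 - <<'E'
from h import *
from scipy.optimize import least_squares
z=np.load("pics/f_box.npz"); i={"camera_matrix":z["K"],"R":z["R"],"t":z["t"]}
g=cv2.imread("pics/f_box.png").astype(float).mean(2)
def cross(v,x0,lvl): # first crossing upward from the minimum
    k=int(np.argmin(v)); 
    while v[k]<lvl: k+=1
    return x0+k-1+(lvl-v[k-1])/(v[k]-v[k-1])
T=[];B=[];L=[];Rr=[]
for c in list(range(286,298))+list(range(343,358)):
    T.append(ray(i,(c,cross(g[158:170,c],158,105)),76)[:2])
    B.append(ray(i,(c,cross(g[268:280,c],268,120)),76)[:2])
def dark(r,a,b):
    v=np.clip(90-g[r,a:b],0,None); k=int(np.argmin(g[r,a:b])); s=slice(max(0,k-2),k+3); return a+(np.arange(b-a)[s]*v[s]).sum()/v[s].sum()
for r in list(range(170,190))+list(range(245,262)):
    x=275+(r-170)*4.5/90
    L.append(ray(i,(dark(r,int(x)-4,int(x)+5),r),76)[:2])
    x=370-(r-170)*4.5/90
    Rr.append(ray(i,(dark(r,int(x)-4,int(x)+5),r),76)[:2])
T,B,L,Rr=map(np.array,(T,B,L,Rr))
def f(p):
    c,s=np.cos(p[2]),np.sin(p[2]); ex=np.array([c,s]); ey=np.array([-s,c]); o=p[:2]
    return np.r_[(L-o)@ex+p[3]/2,(Rr-o)@ex-p[3]/2,(T-o)@ey-p[4]/2+2,(B-o)@ey+p[4]/2+2]
r=least_squares(f,[571,-170,np.radians(-18.5),132,172],loss="soft_l1"); print(r.x[:2].round(2),np.degrees(r.x[2]).round(2),r.x[3:].round(1),np.abs(f(r.x)).max())
for n,E in zip("LRTB",(L,Rr,T,B)):
    d=E[-1]-E[0]; print(n,np.degrees(np.arctan2(d[1],d[0])).round(2),E.mean(0).round(1))
p=r.x; np.save("box.npy",p[:3])
im=cv2.imread("pics/f_box.png"); v=cv2.resize(im[142:292,240:400],None,fx=5,fy=4,interpolation=cv2.INTER_NEAREST); v=cv2.resize(im[142:292,240:400],None,fx=4,fy=4,interpolation=cv2.INTER_NEAREST)
c,s=np.cos(p[2]),np.sin(p[2])
for W,H,zz,col in((136,176,76,(0,0,255)),(128,168,76,(0,255,0)),(124,164,4,(255,0,0))):
    q=[]
    for a,b in((1,1),(1,-1),(-1,-1),(-1,1)):
        X=[p[0]+c*a*W/2-s*b*H/2,p[1]+s*a*W/2+c*b*H/2,zz]; q.append((proj(i,X)+.5-[240,142])*4)
    cv2.polylines(v,[np.array(q).astype(np.int32)],True,col,1)
cv2.imwrite("pics/g2.png",v)
E
```

```text
[ 571.64 -170.93] -18.59 [130.1 170.6] 0.4719853736489483
L -108.65 [ 512.9 -141.3]
R -108.67 [ 636.4 -182.5]
T -18.35 [600.3 -92.7]
B -18.68 [ 546.7 -254.6]
```

View pics/g2.png

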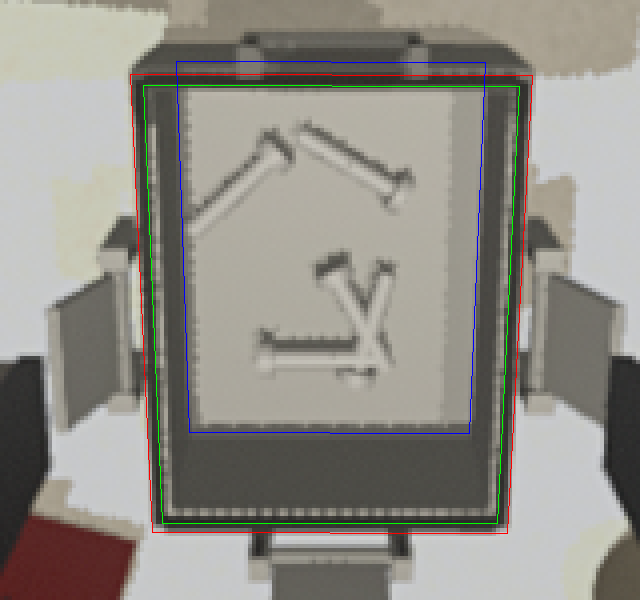

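```bash
python3 - <<'E'
from h import *
p=np.radians(0.05)
robot.movep([524.5,161.6,110],down(p))
grip(0.6)
robot.servo_line([524.5,161.6,20],feed=120)
robot.hold(0.1)
o=robot.observe(); print(o["t"],o["tcp_pos"],o["contact_force"])
grip(0.0,25)
o=robot.observe(); print(o["t"],o["tcp_pos"].round(2),o["contact_force"].round(2),o["wrist_torque"].round(3),o["grip_width"]*92)
robot.servo_line([524.5,161.6,170],feed=150)
robot.hold(0.3)
o=robot.observe(); print(o["t"],o["tcp_pos"].round(2),o["contact_force"].round(2),o["wrist_torque"].round(3),o["grip_width"]*92)
for c in("wrist","scene"):
  im=viewer.read_camera(c); cv2.imwrite(f"pics/h_{c}.png",im[:,:,::-1])
E
```

```text
8.2333 [525.17971503 161.83887972  20.83021829] [-0.85191581 -0.28701283 -0.44800875]
8.8833 [524.55 161.62  20.05] [-0.58  0.27  0.63] [-0.073  0.085  0.042] 17.954147360669413
10.3333 [524.3  161.43 169.49] [-0.62 -0.04 -1.79] [-0.064  0.057 -0.005] 17.917607322671692
```

View pics/h_wrist.png

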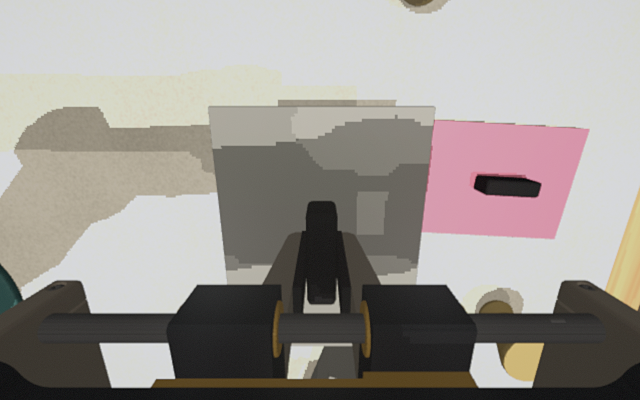

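View pics/h_scene.png

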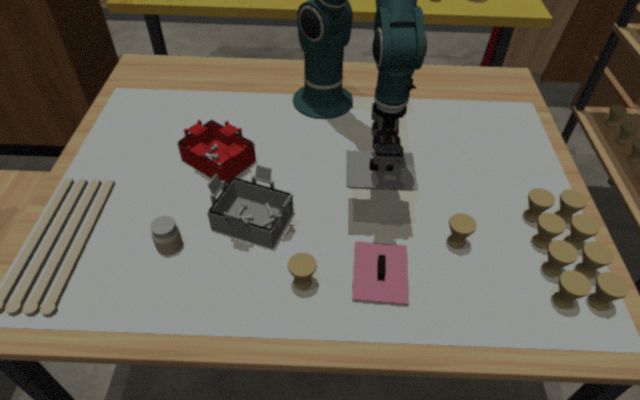

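```bash
python3 - <<'E'
from h import *
i=viewer.camera_info("wrist"); o=robot.observe(); g=cv2.imread("pics/h_wrist.png").astype(float)
print(g[100:112,240].mean(1).round(), g[100:112,400].mean(1).round())
print(g[130,203:217].round().tolist()); print(g[130,428:440].round().tolist()); print(g[220,222:230].mean(1)); print(g[220,418:428].round().tolist())
for u in [(209,106.5),(436,106.5),(210.5,130),(433.5,130)]:
    X=ray(i,u,o["tcp_pos"][2]-4); print((X-o["tcp_pos"]).round(1))
E
```

```text
[209. 210. 211. 212. 213. 199. 154. 155. 166. 166. 165. 165.] [214. 214. 213. 214. 217. 201. 160. 169. 184. 184. 183. 183.]
[[131.0, 146.0, 153.0], [131.0, 147.0, 153.0], [130.0, 147.0, 154.0], [128.0, 144.0, 151.0], [126.0, 142.0, 149.0], [127.0, 143.0, 150.0], [127.0, 142.0, 149.0], [133.0, 144.0, 149.0], [156.0, 167.0, 170.0], [157.0, 167.0, 171.0], [157.0, 168.0, 171.0], [157.0, 167.0, 170.0], [158.0, 167.0, 171.0], [157.0, 167.0, 170.0]]
[[122.0, 130.0, 135.0], [123.0, 130.0, 135.0], [121.0, 129.0, 133.0], [120.0, 130.0, 132.0], [124.0, 125.0, 157.0], [155.0, 138.0, 204.0], [181.0, 162.0, 219.0], [179.0, 160.0, 217.0], [177.0, 158.0, 215.0], [177.0, 159.0, 215.0], [176.0, 158.0, 216.0], [176.0, 159.0, 215.0]]
[101.66666667 104.         103.33333333 104.         104.
 103.         103.33333333 104.        ]
[[96.0, 101.0, 107.0], [96.0, 102.0, 107.0], [95.0, 102.0, 105.0], [94.0, 100.0, 103.0], [118.0, 113.0, 146.0], [164.0, 147.0, 203.0], [178.0, 159.0, 219.0], [176.0, 157.0, 216.0], [175.0, 156.0, 215.0], [175.0, 156.0, 215.0]]
[-65.6  85.8  -4. ]
[66.1 85.8 -4. ]
[-66.3  72.5  -4. ]
[66.2 72.5 -4. ]
```

```bash
cat >> h.py <<'E'
def F(n=3):
    a=[]
    for _ in range(n):
        a.append(robot.observe()["contact_force"])
        if n>1: robot.hold(0.02)
    return np.mean(a,0)
E
python3 - <<'E'
from h import *
b=np.load("box.npy"); print(b)
robot.movep([b[0],b[1],170],down(b[2]))
robot.servo_line([b[0],b[1],99],feed=120)
robot.hold(0.15)
f0=F(); o=robot.observe(); print(o["t"],o["tcp_pos"].round(2),f0.round(2),o["wrist_torque"].round(3))
for z in np.arange(97.5,84.4,-1.5):
    robot.servo_line([b[0],b[1],z],feed=40)
    f=F(2); o=robot.observe(); print(z,o["tcp_pos"].round(2),(f-f0).round(2),o["wrist_torque"].round(3))
    if np.linalg.norm(f-f0)>5: print("stop"); break
print(o["t"])
for c in("wrist","scene"):
  im=viewer.read_camera(c); cv2.imwrite(f"pics/i_{c}.png",im[:,:,::-1])
E
```

```text
[ 5.71639332e+02 -1.70932972e+02 -3.24417797e-01]
12.6417 [ 572.22 -171.06   99.87] [ 0.01  0.53 -1.72] [-0.117  0.114 -0.009]
97.5 [ 571.65 -170.88   97.6 ] [-0.42 -0.14 -0.47] [-0.126  0.109  0.034]
96.0 [ 571.56 -170.94   95.9 ] [ 0.2 -0.5 -0.4] [-0.069  0.059 -0.027]
94.5 [ 571.59 -170.91   94.41] [-0.5  -1.02 -0.21] [-0.029  0.114  0.035]
93.0 [ 571.59 -170.91   92.92] [ 0.02 -0.78 -0.17] [-0.028  0.129  0.004]
91.5 [ 571.58 -170.94   91.45] [-0.33 -0.08 -0.02] [-0.092  0.08  -0.022]
90.0 [ 571.58 -170.92   89.92] [-0.33 -0.82  0.12] [-0.119  0.05  -0.008]
88.5 [ 571.59 -170.95   88.44] [-0.49 -0.25 -0.62] [-0.107  0.093  0.061]
87.0 [ 571.59 -170.95   86.93] [ 0.48 -0.91 -0.59] [-0.061  0.074 -0.039]
85.5 [ 571.58 -170.94   85.41] [ 0.23 -1.26 -0.04] [-0.06   0.112 -0.028]
15.1917
```

View pics/i_wrist.png

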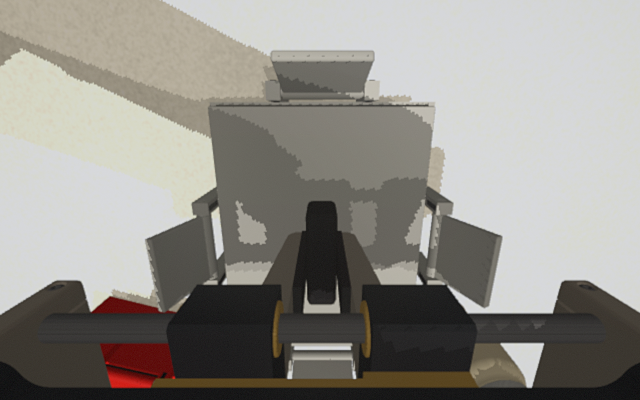

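The lid went into the mouth without resistance. I'll lower it to the seal, release and check.

```bash
python3 - <<'E'
from h import *
b=np.load("box.npy"); f0=F(3)
for z in (84.8,84.2,83.6):
    robot.servo_line([b[0],b[1],z],feed=30); f=F(3); o=robot.observe(); print(z,o["tcp_pos"].round(2),(f-f0).round(2))
    if f[2]-f0[2]>2: break
grip(0.35)
robot.servo_line([b[0],b[1],150],feed=150)
robot.hold(0.2); o=robot.observe(); print(o["t"],o["contact_force"].round(2))
p=b[2]; zt=np.array([np.sin(p),-np.cos(p),0])
robot.movep(np.array([b[0],b[1],250])-64*zt,down(p)); robot.hold(0.2)
i=viewer.camera_info("wrist"); np.savez("pics/j.npz",K=i["camera_matrix"],R=i["R"],t=i["t"])
for c in("scene","top","wrist"):
  im=viewer.read_camera(c); cv2.imwrite(f"pics/j_{c}.png",im[:,:,::-1])
for d in viewer.pinpoint("lid","wrist"): print(d["confidence"],c2w(i,d["at"]).round(1))
print(robot.observe()["t"])
E
```

```text
84.8 [ 571.78 -170.99   85.06] [-0.91  0.75  3.2 ]
16.8333 [ 0.49 -0.19 -0.16]
0.88 [ 569.8 -168.6   64.6]
17.775
```

View pics/j_wrist.png

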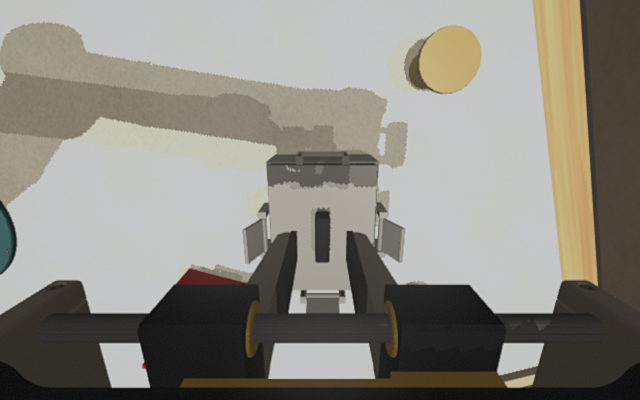

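View pics/j_scene.png

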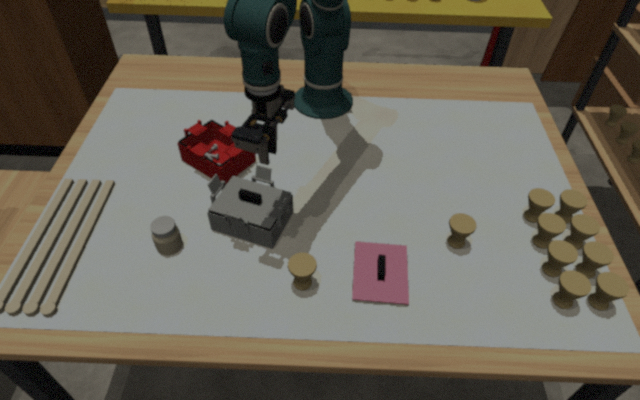

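```bash
cat >> h.py <<'E'
HT=10.0 # finger half thickness
def clip_path():
    pts=[(35,45),(35,22),(3.5,22)]
    for th in np.radians([75,60,45,32,20]):
        r=22+12*(1-th/(np.pi/2))
        pts.append((-r*np.cos(th)+2.5*np.sin(th)+0.0, r*np.sin(th)+2.5*np.cos(th)))
    return pts
def clip_world(b,side,s,h):
    ex=np.array([np.cos(b[2]),np.sin(b[2])]); ey=np.array([-ex[1],ex[0]])
    u,d={"+x":(ex,75),"-x":(-ex,75),"+y":(ey,95),"-y":(-ey,95)}[side]
    xy=b[:2]+u*(d+s+HT); return np.array([*xy,83+h])
E
python3 - <<'E'
from h import *
b=np.load("box.npy")
for side,psis in (("+y",(0,180)),("-y",(0,180)),("+x",(90,-90)),("-x",(90,-90))):
  for a in psis:
    rv=down(b[2]+np.radians(a)); bad=0
    q=[kin.ik(clip_world(b,side,s,h),rv) for s,h in clip_path()+[(-34,-4)]]
    print(side,a,"none" if any(x is None for x in q) else (q[0].round(2),q[-1].round(2)))
print(np.round(clip_path(),1).tolist())
E
```

```text
+y 0 (array([-0.49,  0.58,  0.68,  1.79, -0.45,  0.93,  0.06]), array([-0.36,  0.63,  0.65,  1.85, -0.5 ,  0.83,  0.22]))
+y 180 (array([-0.83,  0.98,  1.36,  1.81, -1.02,  1.27, -2.63]), array([-0.71,  1.04,  1.33,  1.87, -1.1 ,  1.21, -2.46]))
-y 0 (array([-0.06,  0.58,  0.72,  1.82, -0.47,  0.92,  0.55]), array([-0.14,  0.63,  0.67,  1.86, -0.52,  0.83,  0.47]))
-y 180 (array([-0.38,  1.  ,  1.4 ,  1.83, -1.04,  1.29, -2.14]), array([-0.49,  1.05,  1.34,  1.88, -1.11,  1.22, -2.21]))
+x 90 (array([ 0.02,  0.68,  0.35,  1.51, -0.26,  1.  ,  1.68]), array([ 0.  ,  0.63,  0.33,  1.72, -0.27,  0.83,  1.7 ]))
+x -90 (array([-0.34,  0.88,  1.  ,  1.53, -0.78,  1.17, -1.09]), array([-0.4 ,  0.82,  0.96,  1.75, -0.79,  1.01, -1.03]))
-x 90 (array([-0.16,  0.31,  0.44,  2.12, -0.19,  0.75,  1.64]), array([-0.06,  0.49,  0.36,  1.98, -0.25,  0.71,  1.7 ]))
-x -90 (array([-0.65,  0.48,  1.09,  2.14, -0.58,  0.85, -1.1 ]), array([-0.5 ,  0.67,  0.97,  2.01, -0.74,  0.87, -1.  ]))
[[35.0, 45.0], [35.0, 22.0], [3.5, 22.0], [-3.8, 23.8], [-10.8, 23.8], [-18.0, 21.6], [-23.9, 17.9], [-28.6, 13.1]]
```

```bash
cat >> h.py <<'E'
def fold(b,side,ang,first=True):
    rv=down(b[2]+np.radians(ang)); P=clip_path()
    if first:
        robot.movep(clip_world(b,side,*P[0])+[0,0,10],rv); robot.hold(0.1)
        f0=F(3)
        for k,(s,h) in enumerate(P[1:]):
            robot.servo_line(clip_world(b,side,s,h),feed=100 if k==0 else 70)
            f=F(1)-f0; print(side,(round(s,1),round(h,1)),f.round(1))
            if np.linalg.norm(f)>14: print("ABORT"); return None
        s=-33.
        robot.servo_line(clip_world(b,side,s,9.5),feed=60)
    else:
        s=-33.
        robot.movep(clip_world(b,side,s,40),rv); robot.servo_line(clip_world(b,side,s,15),feed=120); robot.hold(0.1); f0=F(3)
        robot.servo_line(clip_world(b,side,s,9.5),feed=60)
    return press(b,side,s,9.5,f0)
def press(b,side,s,h,f0,lim=12.5):
    log=[]
    while h>-4:
        h-=0.35 if (log and log[-1][1]>6.5) else 0.7
        robot.servo_line(clip_world(b,side,s,h),feed=40)
        o=robot.observe(); f=F(2)[2]-f0[2]; log.append((round(h,2),round(float(f),1),round(float(o["tcp_pos"][2]-83),2)))
        if f>lim: break
    print(side,"press",log)
    robot.servo_line(clip_world(b,side,s,55),feed=200)
    o=robot.observe(); print("t",o["t"].__round__(2))
    return log
E
python3 - <<'E'
from h import *
b=np.load("box.npy"); grip(0.0,20)
fold(b,"+y",0)
for c in("scene","wrist"):
  im=viewer.read_camera(c); cv2.imwrite(f"pics/k_{c}.png",im[:,:,::-1])
E
```

```text
+y (35, 22) [ 0.1  0.7 -0.1]
+y (3.5, 22) [ 1.  -0.1  0.9]
+y (np.float64(-3.8), np.float64(23.8)) [ 0.9  3.5 -2.7]
+y (np.float64(-10.8), np.float64(23.8)) [ 1.1  3.6 -1. ]
+y (np.float64(-18.0), np.float64(21.6)) [ 1.4  4.1 -0.6]
+y (np.float64(-23.9), np.float64(17.9)) [0.4 1.7 1.5]
+y (np.float64(-28.6), np.float64(13.1)) [1.  1.1 0.8]
+y press [(8.8, 2.3, 8.9), (8.1, 3.4, 8.24), (7.4, 2.7, 7.41), (6.7, 3.2, 6.67), (6.0, 4.0, 6.0), (5.3, 7.7, 5.83), (4.95, 9.8, 5.79), (4.6, 11.9, 5.74), (4.25, 14.4, 5.67)]
t 24.68
```

View pics/k_wrist.png

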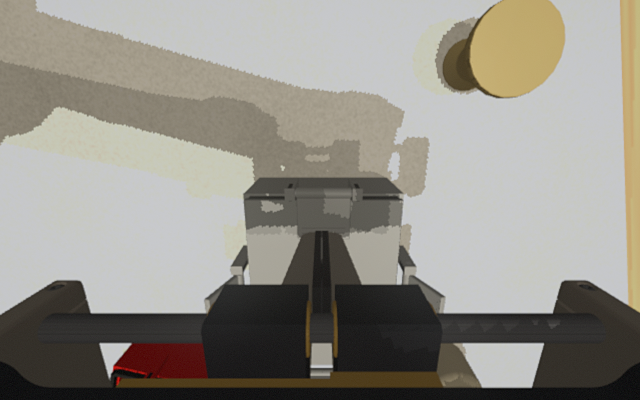

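View pics/k_scene.png

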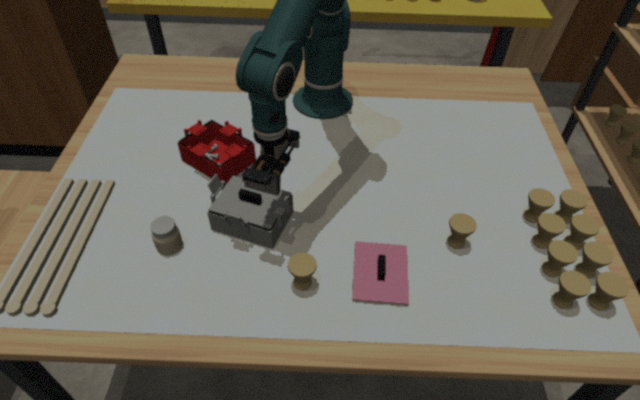

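+y clip is home: the tip stopped at h=5.8 while the force climbed to 14 N. Next is −y.

```bash
python3 - <<'E'
from h import *
b=np.load("box.npy")
fold(b,"-y",0)
for c in("top",):
  im=viewer.read_camera(c); cv2.imwrite(f"pics/l_{c}.png",im[:,:,::-1])
E
```

```text
-y (35, 22) [ 0.9 -1.5 -0.1]
-y (3.5, 22) [0.  0.  0.4]
-y (np.float64(-3.8), np.float64(23.8)) [-0.4 -2.9 -0.6]
-y (np.float64(-10.8), np.float64(23.8)) [-1.3 -3.6 -0.5]
-y (np.float64(-18.0), np.float64(21.6)) [-2.2 -2.6 -0.4]
-y (np.float64(-23.9), np.float64(17.9)) [-0.5 -2.2  0.3]
-y (np.float64(-28.6), np.float64(13.1)) [ 0.4 -1.1  1.9]
-y press [(8.8, 2.3, 8.9), (8.1, 3.3, 8.2), (7.4, 3.5, 7.38), (6.7, 3.7, 6.68), (6.0, 3.5, 5.97), (5.3, 3.9, 5.23), (4.6, 3.7, 4.54), (3.9, 3.3, 3.84), (3.2, 4.1, 3.11), (2.5, 4.2, 2.44), (1.8, 7.2, 2.08), (1.45, 9.3, 2.05), (1.1, 11.7, 1.98), (0.75, 13.6, 1.95)]
t 32.77
```

View pics/l_top.png

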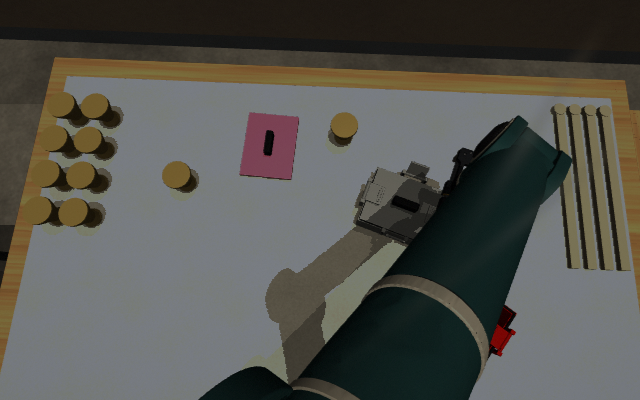

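```bash
python3 - <<'E'
from h import *
b=np.load("box.npy")
fold(b,"+x",90)
E
```

```text
+x (35, 22) [-0.9 -0.   0.3]
+x (3.5, 22) [ 4.3 -0.5  2.6]
+x (np.float64(-3.8), np.float64(23.8)) [ 4.1 -1.8 -0.6]
+x (np.float64(-10.8), np.float64(23.8)) [ 5.  -2.1 -0.1]
+x (np.float64(-18.0), np.float64(21.6)) [ 4.  -1.3  0.3]
+x (np.float64(-23.9), np.float64(17.9)) [ 3.7 -1.1  1.1]
+x (np.float64(-28.6), np.float64(13.1)) [ 2.  -0.3  1.4]
+x press [(8.8, 2.2, 8.45), (8.1, 3.2, 7.75), (7.4, 1.9, 7.22), (6.7, 2.6, 6.68), (6.0, 2.8, 6.0), (5.3, 3.1, 5.23), (4.6, 5.3, 4.76), (3.9, 9.0, 4.65), (3.55, 10.3, 4.61), (3.2, 11.9, 4.59), (2.85, 14.8, 4.54)]
t 40.23
```

```bash
python3 - <<'E'
from h import *
b=np.load("box.npy")
fold(b,"-x",90)
E
```

```text
-x (35, 22) [-0.6  0.2 -0.1]
-x (3.5, 22) [-0.2 -1.2 -0.5]
-x (np.float64(-3.8), np.float64(23.8)) [-6.   1.8 -1.5]
-x (np.float64(-10.8), np.float64(23.8)) [-5.6  1.6 -1.2]
-x (np.float64(-18.0), np.float64(21.6)) [-5.2  1.8  1. ]
-x (np.float64(-23.9), np.float64(17.9)) [-3.6  0.7  1.7]
-x (np.float64(-28.6), np.float64(13.1)) [-0.2 -0.7 -0.2]
-x press [(8.8, 2.0, 9.19), (8.1, 3.2, 8.51), (7.4, 4.0, 7.72), (6.7, 4.6, 6.82), (6.0, 8.4, 6.55), (5.65, 10.7, 6.51), (5.3, 13.2, 6.43)]
t 46.09
```

```bash
cat > /tmp/r.py <<'E'
from h import *
b=np.load("box.npy"); p=b[2]; zt=np.array([np.sin(p),-np.cos(p),0])
def refeel(side,ang,hexp,top=4):
    rv=down(b[2]+np.radians(ang)); s=-33.
    robot.movep(clip_world(b,side,s,35),rv); robot.servo_line(clip_world(b,side,s,hexp+top),feed=120); robot.hold(0.1); f0=F(3)
    h=hexp+2; log=[]
    while h>hexp-4:
        robot.servo_line(clip_world(b,side,s,h),feed=40); o=robot.observe(); f=F(2)[2]-f0[2]; log.append((round(h,2),round(float(f),1),round(float(o["tcp_pos"][2]-83),2)))
        if f>12.5: break
        h-=0.35
    print(side,log); robot.servo_line(clip_world(b,side,s,50),feed=200); print(robot.observe()["t"])
refeel("-y",0,2.0)
robot.movep(np.array([b[0],b[1],250])-64*zt,down(p)); robot.hold(0.15)
i=viewer.camera_info("wrist"); np.savez("pics/n.npz",K=i["camera_matrix"],R=i["R"],t=i["t"])
for c in("scene","wrist"):
  im=viewer.read_camera(c); cv2.imwrite(f"pics/n_{c}.png",im[:,:,::-1])
  ci=viewer.camera_info(c)
  for d in viewer.pinpoint("lid",c): print(c,d["confidence"],c2w(ci,d["at"]).round(1))
print(robot.observe()["t"])
im=cv2.imread("pics/n_wrist.png"); cv2.imwrite("pics/n_w2.png",cv2.resize(im[130:310,220:430],None,fx=3.3,fy=3.3,interpolation=cv2.INTER_CUBIC))
im=cv2.imread("pics/n_scene.png"); cv2.imwrite("pics/n_s2.png",cv2.resize(im[150:260,190:310],None,fx=5,fy=5,interpolation=cv2.INTER_CUBIC))
E
PYTHONPATH=. python3 /tmp/r.py
```

```text
Traceback (most recent call last):
  File "h.py", line 1, in <module>
    from cell import robot, grip, kin, viewer
ModuleNotFoundError: No module named 'cell'
```

```bash
ls pics/n_w2.png
```

```text
ls: cannot access 'pics/n_w2.png': No such file or directory
```

```bash
python3 - < /tmp/r.py
```

```text
-y [(4.0, 0.3, 4.21), (3.65, -0.6, 3.66), (3.3, -0.6, 3.27), (2.95, -0.1, 2.89), (2.6, 0.4, 2.55), (2.25, -0.5, 2.24), (1.9, 3.5, 2.16), (1.55, 6.5, 2.09), (1.2, 8.4, 2.03), (0.85, 10.6, 1.99), (0.5, 13.4, 1.93)]
51.2583
scene 0.89 [ 7.283e+02  1.650e+02 -7.000e-01]
scene 0.59 [ 572.9 -169.6   68. ]
wrist 0.6 [ 572.7 -172.4   63.2]
52.3583
```

View pics/n_w2.png

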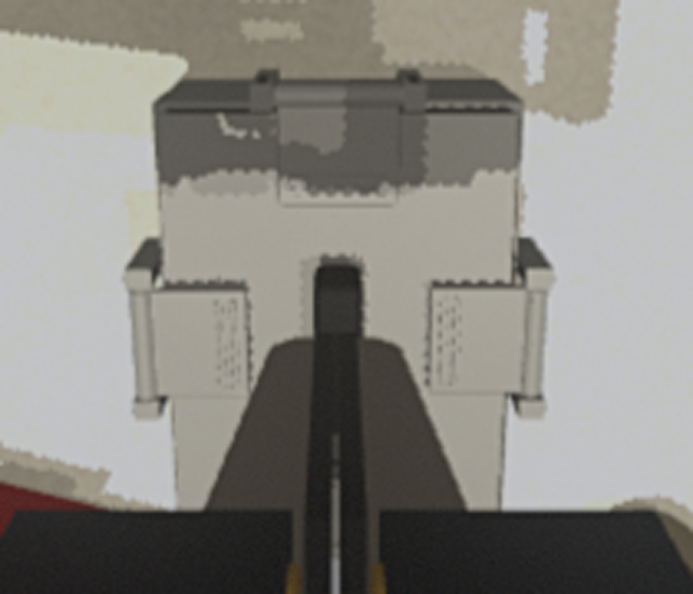

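View pics/n_s2.png

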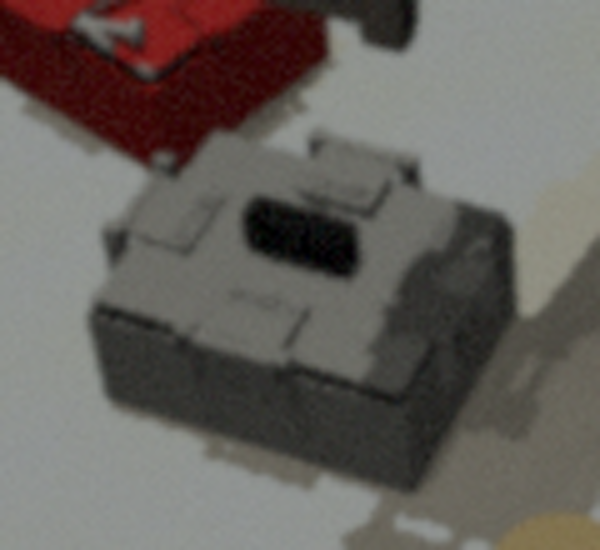

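```bash
python3 - <<'E'
from h import *
o=robot.observe(); print(o["t"],o["tcp_pos"].round(1),o["contact_force"].round(2)); robot.job_done()
E
```

```text
52.3583 [ 591.6 -111.3  249.4] [-0.16  0.56 -0.6 ]
the job is handed in; nothing more can be done
```

The lid is on the grey box and all four clips are folded home. I handed the job in at 52.4 s of 72 s, and no verdict was reported.

- **Lid:** I picked the grey lid up by its bar, and it went into the box mouth without catching. It met the seal at its seated height of 65 mm above the box's origin, and I let go before touching any clip. In the last pictures the networks put it at about (573, −171) mm against my measured box centre of (571.6, −170.9). Their height readings disagreed (63 and 68 mm, with about 4 mm accuracy), so I went by the height felt at contact.
- **Clips:** I folded each clip and pressed it until the fingertip stopped moving while the force kept rising. The fingertip stopped at these heights above the nominal pivot:

| Clip (box side as I measured it; its own front and back not distinguished) | Stop height (mm) |
|---|---|
| +y | 5.8 |
| −y | 2.05 |
| +x | 4.6 |
| −x | 6.5 |

- **Forces:** The highest pressing force I read was 14.8 N, under the 20 N limit.
- **Last checks:** I felt the −y clip again, because it was the only one low enough to press on the lid, and it was still on its stop. I did not feel the other three a second time. The last scene picture shows all four lying level over the lid. The fingers were clear with no contact force, and I kept the arm well clear of the feet and jar.

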